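# Settle the vial blocks on the sampler deck and lock them with the right filler

## Task

Tip the sampler tray up by its handle until both vial blocks have slid into a row hard against the dark datum fence, and lower it flat again without losing that row. Then find out by touch which of the three white filler plates just fills the gap left in the tray at the handle end, and push that one upright fully down onto the tray floor there with its broad faces across the row; leave the other two fillers standing on the worktop, and leave the parked block, bottle, vial rack and timer where they are.

Things in the scene. Friction and masses are not known exactly. Their poses are not given: they have to be found in the camera images.
- deck: grey base plate of the sampler deck, fixed to the worktop, 126 mm (its x) by 292 mm (its y), 8 mm thick. Its y axis runs along the row of blocks, from the handle end (-y) to the datum fence and on to a black rubber parking ledge (top 13 mm high, centred at y = +155 mm) where the third block stands. Origin at the worktop's height, 80 mm from the fence's inner face towards the handle
- tray (a joint): tip angle of the tray about a hinge at the foot of the fence, rad: 0 flat, positive with the handle end raised, stop at 0.6. It falls back under its own weight. The floor is slick: blocks slide down it from about 0.3 rad
- tray_handle (a point): middle of the tray's round handle bar, a 13 mm thick blue grip 60 mm long that runs along x, 45 mm above the worktop when flat, 38 mm of free space between it and the tray's end wall and nothing below it. It moves with the tray on a radius of 0.225 m about the hinge axis, which lies along x, 10 mm above the worktop, at deck y = +92 mm
- tray_fence (a point): point on the tray floor at the middle of the inner face of the dark steel datum fence (36 mm high); the tray floor is 13 mm above the worktop when flat. Axes as the deck's when flat; moves with the tray
- tray_end (a point): point on the tray floor at the middle of the inner face of the end wall (26 mm high) at the handle end, 159.5 mm from the fence. The tray is 91 mm wide inside, with side walls 20 mm high. The gap to fill lies between this wall and the nearer block. Axes as the deck's when flat; moves with the tray
- block_6: aluminium vial block, 88 mm (its x) by 60 mm (its y, along the row) by 42 mm tall, loose, about 0.4 kg, with 6 large (22 mm) round holes in its top; origin at the centre of its underside. Either in the tray or parked on the ledge behind the fence
- block_12: aluminium vial block, 88 mm (its x) by 65 mm (its y, along the row) by 42 mm tall, loose, about 0.4 kg, with 12 medium (15 mm) round holes in its top; origin at the centre of its underside. Either in the tray or parked on the ledge behind the fence
- block_20: aluminium vial block, 88 mm (its x) by 70 mm (its y, along the row) by 42 mm tall, loose, about 0.4 kg, with 20 small (12 mm) round holes in its top; origin at the centre of its underside. Either in the tray or parked on the ledge behind the fence
- filler_a: a white acetal filler plate standing on its tapered foot: 80 mm (its x) by 84 mm tall, with grey grip grooves near the top of both broad faces. Its thickness (its y) is 22, 27 or 32 mm; the three fillers have one each and which has which is not told: feel it out, by gripping it across its broad faces or by trying it in the gap. Origin at the centre of its underside; about 0.2 kg. The foot's bottom 5 mm taper in by 2 mm on both broad faces
- filler_b: a white acetal filler plate standing on its tapered foot: 80 mm (its x) by 84 mm tall, with grey grip grooves near the top of both broad faces. Its thickness (its y) is 22, 27 or 32 mm; the three fillers have one each and which has which is not told: feel it out, by gripping it across its broad faces or by trying it in the gap. Origin at the centre of its underside; about 0.2 kg. The foot's bottom 5 mm taper in by 2 mm on both broad faces
- filler_c: a white acetal filler plate standing on its tapered foot: 80 mm (its x) by 84 mm tall, with grey grip grooves near the top of both broad faces. Its thickness (its y) is 22, 27 or 32 mm; the three fillers have one each and which has which is not told: feel it out, by gripping it across its broad faces or by trying it in the gap. Origin at the centre of its underside; about 0.2 kg. The foot's bottom 5 mm taper in by 2 mm on both broad faces
- amber_bottle: bystander: brown reagent bottle with red cap, 52 mm wide, 106 mm tall; origin at the centre of its underside
- vial_rack: bystander: yellow vial rack, 58 x 115 x 42 mm; origin at the centre of its underside
- timer: bystander: light grey bench timer, 62 x 62 x 20 mm; origin at the centre of its underside
Not all that is in view belongs to the job. What is shaped like the filler_b but blue or purple is not meant.

How it is judged (in metres and radians):
On the way, in this order (a step that is already met when the one before it is completed fails the run):
1. the tray is tipped up by more than 0.25 rad (value of joint tray above 0.25 rad), for 0.1 s.
2. the tray is flat again with its two blocks in a row against the fence (gaps under 4 mm in all) (value of joint tray below 0.02 rad and ((y of block_6 in the frame of deck above 0.11 m and ((y of block_12 in the frame of tray_fence above -0.0365 m and y of block_20 in the frame of tray_fence above -0.104 m) or (y of block_20 in the frame of tray_fence above -0.039 m and y of block_12 in the frame of tray_fence above -0.1065 m))) or (y of block_12 in the frame of deck above 0.11 m and ((y of block_6 in the frame of tray_fence above -0.034 m and y of block_20 in the frame of tray_fence above -0.099 m) or (y of block_20 in the frame of tray_fence above -0.039 m and y of block_6 in the frame of tray_fence above -0.104 m))) or (y of block_20 in the frame of deck above 0.11 m and ((y of block_6 in the frame of tray_fence above -0.034 m and y of block_12 in the frame of tray_fence above -0.0965 m) or (y of block_12 in the frame of tray_fence above -0.0365 m and y of block_6 in the frame of tray_fence above -0.099 m))))), for 0.2 s.
3. the filler that fills the gap stands fully down in it (((y of block_6 in the frame of deck above 0.11 m and (z of filler_b in the frame of tray_end between -0.003 and 0.003 m and x of filler_b in the frame of tray_end between -0.012 and 0.012 m and y of filler_b in the frame of tray_end between 0 and 0.025 m and angle between filler_b's own z axis and vertical below 0.05 rad)) or (y of block_12 in the frame of deck above 0.11 m and (z of filler_a in the frame of tray_end between -0.003 and 0.003 m and x of filler_a in the frame of tray_end between -0.012 and 0.012 m and y of filler_a in the frame of tray_end between 0 and 0.025 m and angle between filler_a's own z axis and vertical below 0.05 rad)) or (y of block_20 in the frame of deck above 0.11 m and (z of filler_c in the frame of tray_end between -0.003 and 0.003 m and x of filler_c in the frame of tray_end between -0.012 and 0.012 m and y of filler_c in the frame of tray_end between 0 and 0.025 m and angle between filler_c's own z axis and vertical below 0.05 rad)))), for 0.2 s.
At the end, for the whole second after the job is handed in: Tray flat (0.02 rad), its two blocks in a row at the fence (gaps under 4 mm in all), the filler that fills the gap upright (0.05 rad) on the tray floor at the end wall (3 mm in height, 12 mm sideways), the other two fillers upright on the worktop, fillers at rest (((y of block_6 in the frame of deck above 0.11 m and ((y of block_12 in the frame of tray_fence above -0.0365 m and y of block_20 in the frame of tray_fence above -0.104 m) or (y of block_20 in the frame of tray_fence above -0.039 m and y of block_12 in the frame of tray_fence above -0.1065 m)) and (z of filler_b in the frame of tray_end between -0.003 and 0.003 m and x of filler_b in the frame of tray_end between -0.012 and 0.012 m and y of filler_b in the frame of tray_end between 0 and 0.025 m and angle between filler_b's own z axis and vertical below 0.05 rad) and (height (world z) of filler_a below 0.004 m and angle between filler_a's own z axis and vertical below 0.05 rad) and (height (world z) of filler_c below 0.004 m and angle between filler_c's own z axis and vertical below 0.05 rad)) or (y of block_12 in the frame of deck above 0.11 m and ((y of block_6 in the frame of tray_fence above -0.034 m and y of block_20 in the frame of tray_fence above -0.099 m) or (y of block_20 in the frame of tray_fence above -0.039 m and y of block_6 in the frame of tray_fence above -0.104 m)) and (z of filler_a in the frame of tray_end between -0.003 and 0.003 m and x of filler_a in the frame of tray_end between -0.012 and 0.012 m and y of filler_a in the frame of tray_end between 0 and 0.025 m and angle between filler_a's own z axis and vertical below 0.05 rad) and (height (world z) of filler_b below 0.004 m and angle between filler_b's own z axis and vertical below 0.05 rad) and (height (world z) of filler_c below 0.004 m and angle between filler_c's own z axis and vertical below 0.05 rad)) or (y of block_20 in the frame of deck above 0.11 m and ((y of block_6 in the frame of tray_fence above -0.034 m and y of block_12 in the frame of tray_fence above -0.0965 m) or (y of block_12 in the frame of tray_fence above -0.0365 m and y of block_6 in the frame of tray_fence above -0.099 m)) and (z of filler_c in the frame of tray_end between -0.003 and 0.003 m and x of filler_c in the frame of tray_end between -0.012 and 0.012 m and y of filler_c in the frame of tray_end between 0 and 0.025 m and angle between filler_c's own z axis and vertical below 0.05 rad) and (height (world z) of filler_a below 0.004 m and angle between filler_a's own z axis and vertical below 0.05 rad) and (height (world z) of filler_b below 0.004 m and angle between filler_b's own z axis and vertical below 0.05 rad))) and value of joint tray below 0.02 rad and linear speed of each of filler_a, filler_b, filler_c below 0.01 m/s); the robot touches nothing.
It fails at once if the bottle, rack or timer is moved by more than 20 mm (distance of any of amber_bottle, vial_rack, timer from where it was at the start of the episode above 0.02 m).
It fails at once if the parked block is moved by more than 20 mm ((y of block_6 in the frame of deck above 0.11 m and distance of block_6 from where it was at the start of the episode above 0.02 m) or (y of block_12 in the frame of deck above 0.11 m and distance of block_12 from where it was at the start of the episode above 0.02 m) or (y of block_20 in the frame of deck above 0.11 m and distance of block_20 from where it was at the start of the episode above 0.02 m)).
It also fails if it takes over 72 s, if anything falls off the work surface, if the arm or the gripper's body presses on something with over 40 N, if the wrist force passes 120 N, or if a joint passes its speed limit or range.

## Robot

A 6-joint arm with a two-finger parallel gripper is mounted at the origin on a cart in front of the work surface, level with it; the furniture and walls round the work are solid. World frame = base frame: x ahead of the robot, y to its left, z up, the work surface at z = 0. Lengths are in m, angles in degrees, forces in N, time in s.
With the tool pointing down it reaches from about 0.4 to 0.825 m from the base axis. Payload 7 kg.
Tool frame: the origin (TCP) lies midway between the tips of the shut fingers; the grasp point (between the pads) lies 19 mm behind it; z points along the fingers, x is the direction in which the jaws open and shut, and the axes are right-handed (so a half turn about z gives the same grasp; the last joint's range is limited). The gripper opens to 88 mm and grips with 3 to 60 N. Pads are 19 mm wide; open, the fingers measure 130 mm over their backs; the gripper's body (78 mm by 193 mm) begins 47 mm behind the grasp point.
Start: joints at [-54.196, 20.546, 0.682, 0, -70.136, -16.507], TCP at [0.223, -0.637, 0.227] pointing down, gripper open.
Joint ranges: [-176.03, 176.03], [-82.01, 121.73], [-58.28, 71.71], [-173.87, 95.51], [-174.79, -0.11], [-173.66, 173.66]. Speed limits (degrees/s): [136.94, 136.94, 172.46, 180, 180, 180].

## Interface

Orientations are given as [roll, pitch, yaw] about the fixed x, y, z axes, in that order (R = Rz(yaw) Ry(pitch) Rx(roll)).
In Python, from plant import * gives the robot as it stands. The module is installed in compiled form; this text tells all that it offers.
- The arm moves only by the shell command python3 -m pendant 'ROWS' [OPENING]. ROWS is JSON, a list that holds one entry, the list of rows, each a list of 6 numbers: the shift along the world's x, y, z in mm, then the turn, a rotation vector about the world's x, y, z in degrees. A call has 1 to 10 rows; each row is the pose to reach, as a shift and turn from the pose commanded when the call began; what a row does not reach only later rows make up. A row lasts 1/8 s, in which the tool goes at most 62.5 mm and 10.7 degrees, less where a joint would pass 70% of its speed; a pose out of reach is approached as far as the arm can. A call with a gripper value outside its range is refused whole. OPENING is the closure, from -1 (fully open) to 1 (shut), set as the call begins (- or left out, the last holds). The fingers move at their own pace and stop on an object; the grip force is fixed at half the most. Time passes only in rows, so rows that repeat a pose let the fingers close. It gives the time, the measured TCP pose, the force and the opening at its end, in the units of the state.
- get_obs(): the state, without advancing time (a new reading comes with each control period).
- snapshot(name): name is "scene" or "top" or "wrist"; returns a dict with "pixels" (480x640x3 uint8, red, green, blue), "depth" (480x640 float32, m along the optical axis (not along the pixel's ray), 0 where there is no reading), "fx", "fy", "cx", "cy" (pixels), "dist" ([k1, k2, p1, p2, k3] as OpenCV has them; the pictures are not rectified), "pose" (4x4, takes a point from camera to world coordinates); the wrist camera has in their place "tool_from_camera" (4x4, takes a point from camera to tool coordinates, whose origin is the TCP and whose axes are the tool frame's). Camera axes: x right, y down, z forward; pixel columns grow to the right and rows downward; lengths in m; the calibration is good to about 2 mm. A picture is of the moment at which its call begins: read the wrist's pose just before it.
- close_job(): hands the job in, once; it reports no verdict.
The state is a dict: "clock": time; "joint_pos": joint angles; "qvel": joint speeds; "tau": joint torques, N m; "tool_pos": TCP position; "orientation": TCP orientation; "force": force on the tool from outside, world axes, zero at the start; "moment": the same for the moment, N m; "opening": finger opening in m.
Only numpy, scipy, OpenCV 4.12 (cv2) and the standard library are available. Lean on these libraries where they do the work, as an engineer would, in place of code of your own. Each camera call takes 0.05 s, during which the arm holds its last target. There are 200 camera calls.

## Working session

There is one attempt and no reset: what is moved stays moved. The work goes in short steps, Python scripts to look and compute and a shell command to move; the robot and the scene stay as the last step left them, time stands still between calls to the robot, and variables do not carry over. Pictures are saved under pics/ and viewed, about 8 in all and at most 12, crops included, and the job is handed in when it is done.

```bash
mkdir -p pics; cat > h.py <<'E'
import numpy as np, cv2
from plant import *
def snap(n,f=None):
    s=snapshot(n)
    if f: cv2.imwrite('pics/'+f,s['pixels'][:,:,::-1])
    return s
def cloud(s,T=None):
    "world xyz per pixel from depth"
    K=np.array([[s['fx'],0,s['cx']],[0,s['fy'],s['cy']],[0,0,1]])
    v,u=np.mgrid[0:480,0:640]
    p=cv2.undistortPoints(np.stack([u.ravel(),v.ravel()],1).astype(float)[:,None],K,np.array(s['dist'],float))[:,0]
    d=s['depth'].ravel()
    P=np.c_[p*d[:,None],d]
    T=s['pose'] if T is None else T
    T=np.array(T)
    W=(P@T[:3,:3].T+T[:3,3]).reshape(480,640,3)
    W[s['depth']==0]=np.nan
    return W
E
python3 - <<'E'
from h import *
print(get_obs())
for n in('top','scene'):
    s=snap(n,n+'0.png'); np.savez(n+'0.npz',rgb=s['pixels'],W=cloud(s)); print(n,np.round(s['pose'],3).tolist(),s['fx'],(s['depth']==0).mean())
E
```

```text
{'clock': 0.0, 'joint_pos': array([-5.41970046e+01,  2.05902037e+01,  6.33140163e-01, -1.92468708e-02,
       -7.01353560e+01, -1.65068909e+01]), 'qvel': array([ 0.03595455, -0.04931096, -0.01227834,  0.04857367,  0.01403734,
       -0.04519912]), 'tau': array([ 6.44206175e-04, -5.82722890e+01,  2.93045729e+01,  6.99727133e+00,
        6.83208142e-03, -1.44741675e-04]), 'tool_pos': array([ 0.22286029, -0.63662839,  0.22563452]), 'orientation': array([-1.79991086e+02, -9.37516586e-02,  1.09289543e+02]), 'force': array([-0.77591028, -0.14054588,  0.7391228 ]), 'moment': array([ 0.0730447 , -0.01993337,  0.05720715]), 'opening': 0.08770145139294758}
top [[0.026, -0.994, 0.108, 0.412], [-0.999, -0.028, -0.018, 0.024], [0.021, -0.107, -0.994, 1.273], [0.0, 0.0, 0.0, 1.0]] 485.7117282736787 0.003909505208333333
scene [[-0.894, -0.32, 0.315, 0.204], [-0.449, 0.627, -0.637, 0.704], [0.006, -0.711, -0.704, 0.827], [0.0, 0.0, 0.0, 1.0]] 449.17034000559494 0.004091796875
```

View pics/top0.png

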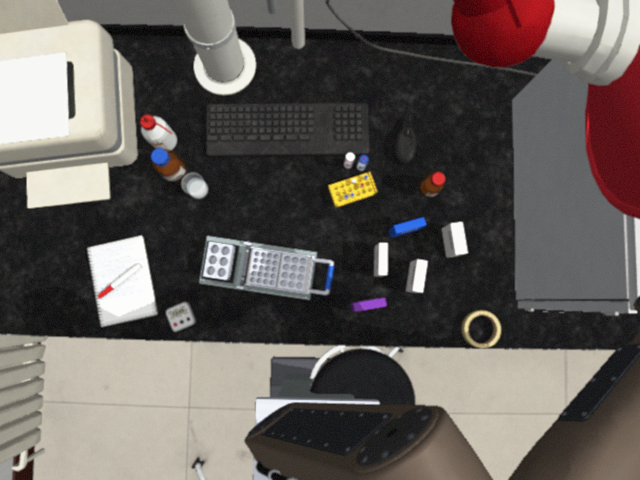

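View pics/scene0.png

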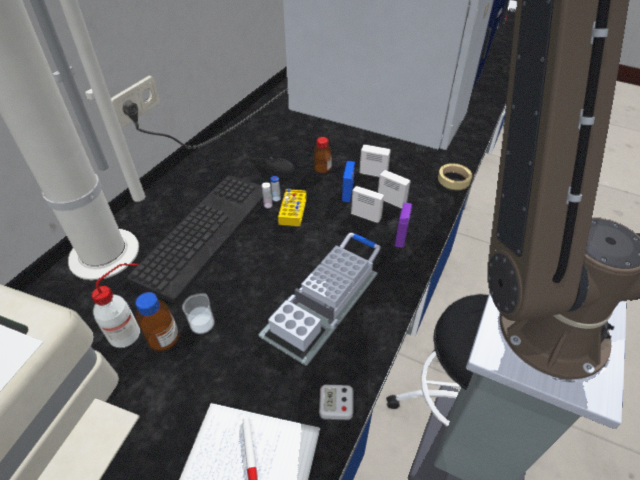

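The top view shows, at pixel (u, v):
- Deck at about (265, 267), with the 6-hole block parked at (218, 261) behind the fence. The 12- and 20-hole blocks are in the tray.
- Blue handle at (329, 276).
- Three white fillers at (381, 259), (417, 276) and (455, 240). The blue (408, 226) and purple (369, 304) lookalikes aren't part of the job.

The remaining gap is 159.5−135 = 24.5 mm, so the filler I want should be 22 mm thick. Next I'll measure the positions.

```bash
cat > meas.py <<'E'
from h import *
import sys
def run(tag):
    for n in('top','scene'):
        d=np.load(f'{n}{tag}.npz'); rgb,W=d['rgb'],d['W']; hsv=cv2.cvtColor(rgb,cv2.COLOR_RGB2HSV)
        z=W[...,2]; H,S,V=cv2.split(hsv)
        R=(W[...,0]>.25)&(W[...,0]<.8)&(W[...,1]<.3)&(W[...,1]>-.6)&(z<.2)
        ms={'white':R&(S<40)&(V>110)&(z>.078)&(z<.1),'blue':R&(H>100)&(H<125)&(S>120)&(z>.02),'purple':R&(H>125)&(H<150)&(S>100)&(z>.02),'yellow':R&(H>20)&(H<35)&(S>150)&(z>.02),
        'bottle':R&(z>.06)&((H<12)|(H>170))&(S>120),'blocks':R&(z>.048)&(z<.062)&(S<60)&(W[...,1]>-.25)}
        for k,m in ms.items():
            c,l,st,ce=cv2.connectedComponentsWithStats(m.astype(np.uint8))
            for i in range(1,c):
                if st[i,4]<12: continue
                P=W[l==i]; (cx,cy),wh,a=cv2.minAreaRect((P[:,:2]*1000).astype(np.float32))
                print(n,k,ce[i].round().astype(int),st[i,4],'c',round(cx),round(cy),'wh',np.round(wh),'ang',round(a,1),'z',np.round(np.percentile(P[:,2],[5,95])*1000))
run(sys.argv[1])
E
python3 meas.py 0
```

```text
top white [458 238] 414 c 570 -340 wh [80. 34.] ang 8.9 z [79. 88.]
top white [382 258] 283 c 513 -149 wh [77. 21.] ang 0.7 z [80. 87.]
top white [419 276] 359 c 473 -242 wh [28. 80.] ang 81.5 z [80. 87.]
top blue [363 158] 49 c 767 -99 wh [20. 20.] ang 0.2 z [70. 78.]
top blue [407 226] 372 c 598 -216 wh [23. 81.] ang 18.3 z [34. 87.]
top blue [329 277] 119 c 465 -19 wh [13. 58.] ang 83.0 z [47. 54.]
top purple [368 304] 324 c 400 -119 wh [22. 80.] ang 10.6 z [59. 87.]
top yellow [352 188] 601 c 700 -77 wh [ 59. 116.] ang 20.4 z [22. 31.]
top bottle [436 180] 232 c 716 -283 wh [45. 42.] ang 10.9 z [ 78. 109.]
top blocks [348 161] 19 c 765 -62 wh [20.  9.] ang 69.1 z [49. 62.]
top blocks [361 164] 14 c 760 -96 wh [20.  7.] ang 65.2 z [48. 61.]
top blocks [218 260] 493 c 500 260 wh [61. 89.] ang 82.5 z [50. 58.]
top blocks [248 249] 13 c 531 186 wh [ 5. 15.] ang 83.3 z [48. 52.]
top blocks [264 268] 618 c 484 144 wh [71. 88.] ang 83.4 z [50. 58.]
top blocks [293 272] 559 c 476 71 wh [65. 88.] ang 83.5 z [50. 58.]
top blocks [245 268] 56 c 485 191 wh [ 7. 62.] ang 83.4 z [48. 53.]
top 
[... 916 characters left out ...]
ttle [322 144] 152 c 712 -283 wh [39. 34.] ang 0.4 z [ 85. 110.]
scene blocks [276 186] 33 c 760 -96 wh [22. 13.] ang 26.7 z [48. 61.]
scene blocks [393 189] 118 c 470 -230 wh [83. 24.] ang 6.5 z [49. 62.]
scene blocks [267 193] 31 c 762 -61 wh [22. 13.] ang 40.6 z [49. 61.]
scene blocks [366 204] 108 c 508 -141 wh [76. 19.] ang 9.2 z [49. 61.]
scene blocks [349 235] 20 c 501 -18 wh [23.  8.] ang 72.1 z [49. 53.]
scene blocks [376 248] 31 c 425 -7 wh [11. 26.] ang 7.1 z [48. 53.]
scene blocks [335 274] 1746 c 476 107 wh [145.  90.] ang 83.2 z [49. 59.]
scene blocks [315 299] 150 c 486 191 wh [10. 98.] ang 83.5 z [48. 53.]
scene blocks [295 321] 833 c 496 260 wh [62. 89.] ang 82.7 z [49. 58.]
```

Parked block is block_6, so the row is blocks 20+12. The deck's y axis is at about 83.3°, and the handle is at about (464, −19.5, 45). Now moving above the handle.

```bash
python3 -m pendant '[[[60,154,0,0,0,-10],[120,308,0,0,0,-20],[241,617,-60,0,0,-26],[241,617,-60,0,0,-26],[241,617,-60,0,0,-26],[241,617,-60,0,0,-26],[241,617,-60,0,0,-26],[241,617,-60,0,0,-26],[241,617,-60,0,0,-26],[241,617,-60,0,0,-26]]]' 0.2
python3 -m pendant '[[[0,0,0,0,0,0],[0,0,0,0,0,0],[0,0,0,0,0,0],[0,0,0,0,0,0]]]'
python3 - <<'E'
from h import *
o=get_obs(); print(o)
s=snap('wrist','wrist1.png')
from scipy.spatial.transform import Rotation as Ro
T=np.eye(4);T[:3,:3]=Ro.from_euler('xyz',o['orientation'],degrees=True).as_matrix();T[:3,3]=o['tool_pos']
W=cloud(s,T@s['tool_from_camera']);np.savez('wrist1.npz',rgb=s['pixels'],W=W)
H,S,V=cv2.split(cv2.cvtColor(s['pixels'],cv2.COLOR_RGB2HSV))
m=(H>100)&(H<125)&(S>120)&(np.abs(W[...,0]-.465)<.06)&(np.abs(W[...,1]+.02)<.05)
P=W[m];print(len(P),cv2.minAreaRect((P[:,:2]*1000).astype(np.float32)),np.percentile(P[:,2],[5,50,95]))
E
```

```text
clock: 1.35
tool_pos: [0.4496, -0.0557, 0.1711]
orientation: [180.0, -0.0, 83.3]
force: [2.0, -0.8, -0.0]
opening: 0.0352
clock: 1.85
tool_pos: [0.449, -0.0589, 0.1712]
orientation: [180.0, -0.0, 83.2]
force: [0.3, 0.7, 0.3]
opening: 0.0354
{'clock': 1.85, 'joint_pos': array([ 1.75900526e+01,  1.92900920e+00, -3.08250793e+01, -1.25395289e-03,
       -5.72349373e+01, -1.14410643e+02]), 'qvel': array([ 0.10396973,  0.02424841,  0.05383188,  0.00036356, -0.00937808,
       -0.05089493]), 'tau': array([ 1.93378874e-01, -2.87891185e+01,  2.61160022e+01,  6.18212208e+00,
       -8.68735439e-02,  6.33701653e-03]), 'tool_pos': array([ 0.44898915, -0.05885859,  0.17119096]), 'orientation': array([ 1.79990443e+02, -5.49564714e-03,  8.31787313e+01]), 'force': array([0.28746664, 0.73287051, 0.30444015]), 'moment': array([ 0.00191089, -0.04179836,  0.02619018]), 'opening': 0.035398623554476025}
1649 ((472.303466796875, -19.749767303466797), (21.13593864440918, 81.79010772705078), 83.3032455444336) [0.04471197 0.04984833 0.05170188]
```

```bash
python3 - <<'E'
from h import *
d=np.load('wrist1.npz');W=d['W'];rgb=d['rgb']
H,S,V=cv2.split(cv2.cvtColor(rgb,cv2.COLOR_RGB2HSV))
m=((H>100)&(H<125)&(S>120)&(np.abs(W[...,0]-.465)<.06)&(np.abs(W[...,1]+.02)<.05)).astype(np.uint8)
m=cv2.morphologyEx(m,cv2.MORPH_OPEN,np.ones((3,3)))
c,l,st,ce=cv2.connectedComponentsWithStats(m)
for i in range(1,c):
  P=W[l==i]*1000
  if len(P)>30: print(st[i],cv2.minAreaRect(P[:,:2].astype(np.float32)),P[:,2].min(),P[:,2].max(),np.median(P,0))
E
```

```text
[ 363  205   23   85 1641] ((472.303466796875, -19.749767303466797), (21.13593864440918, 81.79010772705078), 83.3032455444336) -1.8783503590477646 52.810911570749795 [460.31618569 -22.86873631  49.85290457]
```

View pics/wrist1.png

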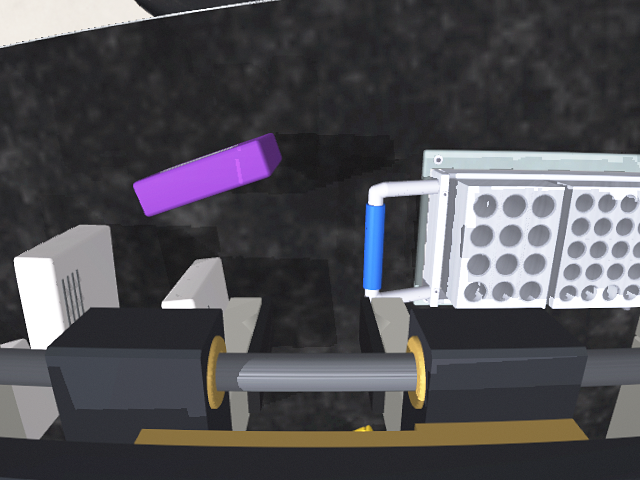

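```bash
python3 - <<'E'
from h import *
d=np.load('wrist1.npz');W=d['W'];rgb=d['rgb']
H,S,V=cv2.split(cv2.cvtColor(rgb,cv2.COLOR_RGB2HSV))
m=((H>100)&(H<125)&(S>120)&(np.abs(W[...,0]-.465)<.06)&(np.abs(W[...,1]+.02)<.05)&(W[...,2]>.046))
P=W[m]*1000;print(cv2.minAreaRect(P[:,:2].astype(np.float32)),P[:,2].max())
m=((np.abs(W[...,0]-.46)<.01)&(np.abs(W[...,1]+.02)<.02)&(W[...,2]>.05));P=W[m]*1000;print(np.median(P,0))
g=np.radians(83.3);ax=np.array([np.cos(g),np.sin(g)])
for n in('top0','scene0','wrist1'):
  d=np.load(n+'.npz');W=d['W']*1000;
  m=(W[...,2]>53)&(W[...,2]<58.5)&(W[...,1]>-50)&(W[...,1]<330)&(abs(W[...,0]-480)<70)
  P=W[m];q=P[:,:2]@np.array([ax,[ax[1],-ax[0]]]).T
  h,_=np.histogram(q[:,0],bins=np.arange(0,400,5));print(n,np.percentile(q[:,1],[1,99]),[(5*i,x) for i,x in enumerate(h) if x])
E
```

```text
((461.3309020996094, -22.57147216796875), (12.987430572509766, 60.627464294433594), 83.11166381835938) 52.810911570749795
[456.39180649 -23.81519595  51.17821571]
top0 [421.00241734 508.42960637] [(30, np.int64(9)), (35, np.int64(6)), (40, np.int64(1)), (90, np.int64(16)), (95, np.int64(45)), (100, np.int64(16)), (105, np.int64(15)), (110, np.int64(31)), (115, np.int64(38)), (120, np.int64(17)), (125, np.int64(15)), (130, np.int64(29)), (135, np.int64(40)), (140, np.int64(21)), (145, np.int64(11)), (150, np.int64(29)), (155, np.int64(29)), (160, np.int64(5)), (165, np.int64(47)), (170, np.int64(19)), (175, np.int64(19)), (180, np.int64(46)), (185, np.int64(23)), (190, np.int64(17)), (195, np.int64(36)), (200, np.int64(34)), (205, np.int64(11)), (210, np.int64(25)), (215, np.int64(43)), (220, np.int64(16)), (225, np.int64(30)), (230, np.int64(32)), (245, np.int64(2)), (285, np.int64(41)), (290, np.int64(34)), (295, np.int64(15)), (300, np.int64(10)), (305, np.int64(17)), (310, np.int64(37)), (315, np.int64(46)), (320, np.int64(20)), (325, np.int64(12)), (330, np.int64(14)), (335, np.i
[... 1112 characters left out ...]
p.int64(45))]
wrist1 [416.68877312 503.3068676 ] [(85, np.int64(1)), (90, np.int64(843)), (95, np.int64(466)), (100, np.int64(258)), (105, np.int64(420)), (110, np.int64(818)), (115, np.int64(433)), (120, np.int64(248)), (125, np.int64(407)), (130, np.int64(798)), (135, np.int64(433)), (140, np.int64(263)), (145, np.int64(413)), (150, np.int64(823)), (155, np.int64(106)), (160, np.int64(718)), (165, np.int64(389)), (170, np.int64(269)), (175, np.int64(679)), (180, np.int64(526)), (185, np.int64(269)), (190, np.int64(536)), (195, np.int64(657)), (200, np.int64(280)), (205, np.int64(375)), (210, np.int64(623)), (215, np.int64(185)), (220, np.int64(90)), (225, np.int64(96)), (230, np.int64(1))]
```

```bash
python3 -m pendant '[[[13.5,37.4,-30,0,0,0],[13.5,37.4,-80,0,0,0],[13.5,37.4,-110,0,0,0],[13.5,37.4,-130,0,0,0],[13.5,37.4,-145,0,0,0],[13.5,37.4,-145,0,0,0]]]'
python3 -m pendant '[[[0,0,0,0,0,0],[0,0,0,0,0,0],[0,0,0,0,0,0],[0,0,0,0,0,0]]]' 1
python3 - <<'E'
import numpy as np
g=np.radians(83.3)
for t in range(0,31,3):
  a=np.radians(t);y,z=-222.3,16
  dy=y*np.cos(a)+z*np.sin(a)-y; dz=z*np.cos(a)-y*np.sin(a)-z
  # raise = rotate by -t about deck x
  r=-t*np.array([np.sin(g),-np.cos(g)])
  print(t,np.round([dy*np.cos(g),dy*np.sin(g),dz,*r],1))
E
```

```text
clock: 2.65
tool_pos: [0.462, -0.0212, 0.0253]
orientation: [-179.9, 0.1, 83.2]
force: [-1.7, -0.7, -0.4]
opening: 0.0351
clock: 3.15
tool_pos: [0.4632, -0.0203, 0.0267]
orientation: [179.9, -0.0, 83.3]
force: [-0.4, -1.7, 5.1]
opening: 0.0123
0 [ 0.  0.  0.  0. -0.]
3 [ 0.1  1.1 11.6 -3.   0.4]
6 [ 0.3  2.9 23.1 -6.   0.7]
9 [ 0.6  5.2 34.6 -8.9  1.1]
12 [  1.    8.1  45.9 -11.9   1.4]
15 [  1.4  11.6  57.  -14.9   1.8]
18 [  1.8  15.7  67.9 -17.9   2.1]
21 [  2.4  20.4  78.6 -20.9   2.5]
24 [  3.   25.6  89.  -23.8   2.8]
27 [  3.7  31.3  99.2 -26.8   3.2]
30 [  4.4  37.5 109.  -29.8   3.5]
```

```bash
python3 -m pendant '[[[0.1,1.1,11.6,-3,0.4,0],[0.3,2.9,23.1,-6,0.7,0],[0.6,5.2,34.6,-8.9,1.1,0],[1,8.1,45.9,-11.9,1.4,0],[1.4,11.6,57,-14.9,1.8,0],[1.8,15.7,67.9,-17.9,2.1,0],[2.4,20.4,78.6,-20.9,2.5,0],[3,25.6,89,-23.8,2.8,0],[3.7,31.3,99.2,-26.8,3.2,0],[3.7,31.3,99.2,-26.8,3.2,0]]]'
python3 -m pendant '[[[0,0,0,0,0,0],[0,0,0,0,0,0],[0,0,0,0,0,0],[0,0,0,0,0,0],[0,0,0,0,0,0],[0,0,0,0,0,0]]]'
python3 - <<'E'
from h import *
for n in('top','scene'):
    s=snap(n,n+'1.png'); np.savez(n+'1.npz',rgb=s['pixels'],W=cloud(s))
a=cv2.imread('pics/scene1.png')[180:380,200:440];cv2.imwrite('pics/scene1c.png',cv2.resize(a,None,fx=3,fy=3)[:600,:800])
E
```

```text
clock: 4.4
tool_pos: [0.4669, 0.011, 0.1255]
orientation: [-179.9, 27.1, 83.4]
force: [6.1, -7.0, -0.1]
opening: 0.0123
clock: 5.15
tool_pos: [0.4669, 0.0107, 0.1251]
orientation: [-180.0, 26.9, 83.3]
force: [5.2, -3.5, -2.2]
opening: 0.0122
```

View pics/scene1c.png

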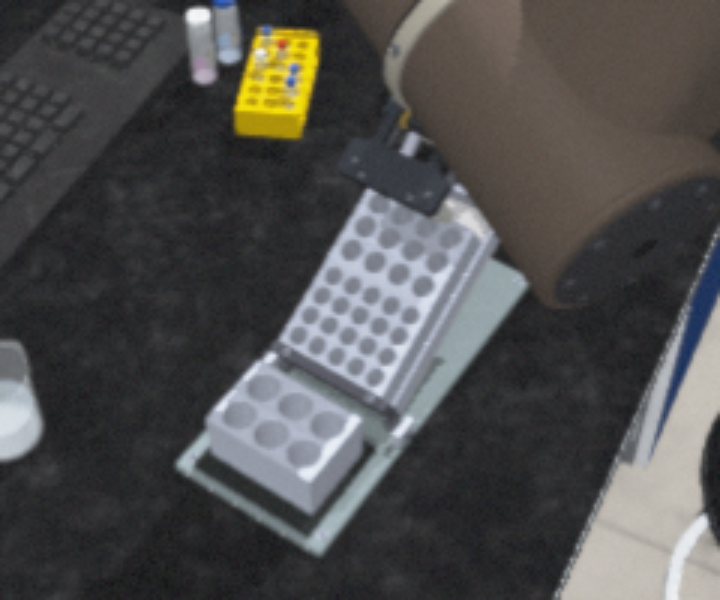

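Tipped to about 0.47 rad. The blocks are together against the fence, seen in the crop at about (350, 340). Lowering now along the same arc.

```bash
python3 -m pendant '[[[-0.7,-5.7,-10.2,3,-0.4,0],[-1.3,-10.9,-20.6,5.9,-0.7,0],[-1.9,-15.6,-31.3,8.9,-1.1,0],[-2.3,-19.7,-42.2,11.9,-1.4,0],[-2.7,-23.2,-53.3,14.9,-1.8,0],[-3.1,-26.1,-64.6,17.9,-2.1,0],[-3.4,-28.4,-76.1,20.8,-2.5,0],[-3.6,-30.2,-87.6,23.8,-2.8,0],[-3.65,-30.8,-93.4,25.3,-3,0],[-3.7,-31.3,-99.2,26.8,-3.2,0]]]'
python3 -m pendant '[[[0,0,0,0,0,0],[0,0,0,0,0,0],[0,0,-0.7,0,0,0]]]'
python3 -m pendant '[[[0,0,0,0,0,0],[0,0,0,0,0,0],[0,0,0,0,0,0]]]' 0.2
python3 -m pendant '[[[0,0,40,0,0,0],[0,0,80,0,0,0],[0,0,120,0,0,0],[-20,-60,150,0,0,0],[-20,-120,150,0,0,0],[-20,-130,150,0,0,0],[-20,-130,150,0,0,0]]]'
python3 - <<'E'
from h import *
for n in('top','scene'):
    s=snap(n,n+'2.png'); np.savez(n+'2.npz',rgb=s['pixels'],W=cloud(s))
g=np.radians(83.3);ax=np.array([np.cos(g),np.sin(g)])
for n in('top2','scene2'):
  W=np.load(n+'.npz')['W']*1000
  m=(W[...,2]>53)&(W[...,2]<58.5)&(W[...,1]>-50)&(W[...,1]<330)&(abs(W[...,0]-480)<70)
  q=W[m][:,:2]@ax;h,_=np.histogram(q,bins=np.arange(0,400,2));print(n,[(2*i,int(x)) for i,x in enumerate(h) if x])
E
python3 meas.py 2 | grep -E 'white|blue|blocks'
```

```text
clock: 6.5
tool_pos: [0.4634, -0.0204, 0.0261]
orientation: [179.9, -0.1, 83.3]
force: [-12.2, 7.3, 47.3]
opening: 0.0121
clock: 6.88
tool_pos: [0.4635, -0.0204, 0.0261]
orientation: [179.9, -0.0, 83.3]
force: [-2.8, -0.3, 17.2]
opening: 0.0119
clock: 7.25
tool_pos: [0.4624, -0.0204, 0.0252]
orientation: [-180.0, 0.0, 83.3]
force: [0.2, 0.3, 0.4]
opening: 0.0335
clock: 8.12
tool_pos: [0.4424, -0.1511, 0.175]
orientation: [-180.0, -0.0, 83.2]
force: [-0.2, 0.7, 0.1]
opening: 0.0355
top2 [(136, 1), (138, 1), (140, 1), (142, 1), (146, 2), (148, 1), (150, 2), (152, 1), (154, 1), (156, 3), (158, 2), (160, 1), (162, 1), (164, 1), (166, 2), (168, 3), (170, 3), (172, 3), (174, 3), (176, 2), (178, 1), (180, 1), (186, 1), (188, 2), (190, 2), (192, 5), (194, 3), (196, 3), (198, 2), (200, 1), (202, 2), (204, 1), (206, 5), (208, 4), (210, 5), (212, 4), (214, 3), (216, 2), (220, 1), (222, 3), (224, 4), (226, 7), (228, 7), (230, 5), (232, 8), (234, 1), (236, 9), (238, 13), (240, 14), (242, 14), (244, 1), (246, 3), (284, 3), (286, 19), (288, 20), (290, 18), (292, 11), (294, 10), (296, 8), (298, 1), 
[... 2501 characters left out ...]
ene blue [274 179] 40 c 762 -100 wh [19. 22.] ang 31.4 z [73. 80.]
scene blue [364 240] 122 c 462 -19 wh [15. 59.] ang 81.0 z [46. 55.]
scene blocks [275 186] 34 c 759 -96 wh [22. 13.] ang 32.6 z [49. 61.]
scene blocks [393 189] 124 c 470 -230 wh [82. 23.] ang 6.2 z [49. 62.]
scene blocks [267 193] 35 c 762 -61 wh [22. 15.] ang 41.9 z [49. 61.]
scene blocks [367 204] 126 c 509 -141 wh [77. 17.] ang 7.0 z [49. 61.]
scene blocks [349 235] 23 c 500 -20 wh [10. 23.] ang 2.3 z [48. 52.]
scene blocks [376 248] 29 c 424 -8 wh [10. 26.] ang 13.2 z [48. 53.]
scene blocks [330 280] 1815 c 481 124 wh [148.  99.] ang 85.4 z [49. 59.]
scene blocks [295 321] 814 c 496 260 wh [63. 90.] ang 82.9 z [50. 58.]
```

The row is packed: it spans 136 mm and sits against the fence. Next I'll feel the filler at (511, −149), gripping near its top so the fingers clear the blocks later.

```bash
python3 -m pendant '[[[35,1,0,0,0,6.7],[69,2,0,0,0,6.7],[69,2,0,0,0,6.7],[69,2,-40,0,0,6.7],[69,2,-80,0,0,6.7],[69,2,-110,0,0,6.7],[69,2,-127,0,0,6.7],[69,2,-127,0,0,6.7]]]' -0.15
python3 -m pendant '[[[0,0,0,0,0,0],[0,0,0,0,0,0],[0,0,0,0,0,0],[0,0,0,0,0,0],[0,0,0,0,0,0],[0,0,0,0,0,0]]]' 1
```

```text
clock: 9.22
tool_pos: [0.5103, -0.1475, 0.0471]
orientation: [-179.8, 0.0, 90.1]
force: [0.7, -0.5, 0.6]
opening: 0.0502
clock: 9.98
tool_pos: [0.5121, -0.1484, 0.049]
orientation: [180.0, -0.0, 90.0]
force: [-1.8, 2.2, 5.8]
opening: 0.0218
```

Opening reads 21.8 mm (the 13 mm bar read 12.2), so this is the 22 mm filler and it fits the 24.5 mm gap. Lifting it over the gap.

```bash
python3 -m pendant '[[[0,0,30,0,0,0],[0,0,60,0,0,0],[0,0,80,0,0,0],[-10,45,80,0,0,-2],[-20,95,80,0,0,-4],[-30,145,80,0,0,-6],[-41.5,190.4,80,0,0,-6.7],[-41.5,190.4,80,0,0,-6.7],[-41.5,190.4,80,0,0,-6.7],[-41.5,190.4,70,0,0,-6.7]]]'
python3 -m pendant '[[[0,0,0,0,0,0],[0,0,0,0,0,0],[0,0,0,0,0,0]]]'
python3 - <<'E'
from h import *
from scipy.spatial.transform import Rotation as Ro
o=get_obs()
for n in('top','scene','wrist'):
    s=snap(n,n+'3.png')
    T=None
    if n=='wrist':
        T=np.eye(4);T[:3,:3]=Ro.from_euler('xyz',o['orientation'],degrees=True).as_matrix();T[:3,3]=o['tool_pos'];T=T@s['tool_from_camera']
    np.savez(n+'3.npz',rgb=s['pixels'],W=cloud(s,T))
a=cv2.imread('pics/scene3.png')[180:340,230:430];b=cv2.resize(a,None,fx=2,fy=2)
w=cv2.resize(cv2.imread('pics/wrist3.png'),(400,300))
c=np.zeros((320,800,3),np.uint8);c[:,:400]=b;c[:300,400:]=w;cv2.imwrite('pics/c3.png',c)
E
```

```text
clock: 11.22
tool_pos: [0.4708, 0.0414, 0.1184]
orientation: [179.9, -0.0, 83.2]
force: [0.0, 0.7, -2.8]
opening: 0.0219
clock: 11.6
tool_pos: [0.4705, 0.0417, 0.1185]
orientation: [180.0, -0.0, 83.3]
force: [-0.3, -0.8, -1.8]
opening: 0.0218
```

View pics/c3.png

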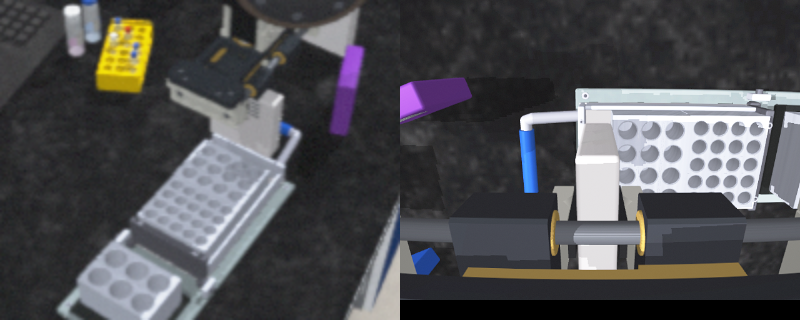

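```bash
python3 - <<'E'
from h import *
g=np.radians(83.3);ax=np.array([np.cos(g),np.sin(g)]);pp=np.array([ax[1],-ax[0]])
d=np.load('wrist3.npz');W=d['W']*1000
a=W[...,:2]@ax;p=W[...,:2]@pp;z=W[...,2]
def h(m,q,b): 
  c,e=np.histogram(q[m],bins=b);return [(round(float(x),1),int(n)) for x,n in zip(e,c) if n]
print('block',h((z>53)&(z<58)&(p>410)&(p<440)&(a<140),a,np.arange(60,140,2)))
print('block p',h((z>53)&(z<58)&(a>120)&(a<200),p,np.arange(400,520,4))[:4])
print('wall39',h((z>36)&(z<41.5)&(p>415)&(p<450)&(a<110),a,np.arange(60,110,1)))
print('sidewall p',h((z>31)&(z<35)&(a>120)&(a<200),p,np.arange(400,430,1)))
m=(z>70)&(z<150)&(a>70)&(a<120)&(p<428)&(p>405)
for z0 in range(70,110,6):
  k=m&(z>=z0)&(z<z0+6); print('filler',z0,k.sum(),np.percentile(a[k],[1,50,99]).round(1) if k.sum() else '',np.percentile(p[k],[2,50,98]).round(1) if k.sum() else '')
E
```

```text
block [(106.0, 57), (108.0, 145), (110.0, 162), (112.0, 101), (114.0, 77), (116.0, 74), (118.0, 64), (120.0, 59), (122.0, 77), (124.0, 90), (126.0, 144), (128.0, 156), (130.0, 151), (132.0, 107), (134.0, 82), (136.0, 60)]
block p [(416.0, 1025), (420.0, 862), (424.0, 384), (428.0, 338)]
wall39 [(60.0, 25), (61.0, 26), (62.0, 26), (63.0, 31), (64.0, 33), (65.0, 31), (66.0, 34), (67.0, 31), (68.0, 30), (69.0, 30), (70.0, 25), (71.0, 27), (72.0, 17), (73.0, 21), (74.0, 21), (75.0, 14), (76.0, 49), (77.0, 88), (78.0, 75), (79.0, 75), (80.0, 43), (81.0, 41), (82.0, 19), (106.0, 3), (107.0, 11), (108.0, 3)]
sidewall p [(411.0, 100), (412.0, 249), (413.0, 257), (414.0, 222), (415.0, 167), (416.0, 136), (417.0, 1), (425.0, 3), (426.0, 4), (427.0, 6), (428.0, 14)]
filler 70 59 [ 84.1  94.3 104.6] [419.4 419.7 420.5]
filler 76 127 [ 83.6  94.3 104.2] [419.5 419.7 420.7]
filler 82 125 [ 83.6  93.9 104.3] [419.4 419.7 420.8]
filler 88 136 [ 83.8  93.5 104.4] [419.5 419.7 420.5]
filler 94 151 [ 84.1  94.8 104.4] [419.4 419.8 420.5]
filler 100 168 [ 83.6  94.1 104.4] [419.5 419.8 420.9]
filler 106 189 [ 83.9  93.9 104.5] [419.5 419.8 420.6]
```

Same-camera measurement along the row: the gap runs 82.5–107 and the filler 83.1–105.1. Shifting +0.6 mm along the row and +2 mm across it, then lowering in stages.

```bash
python3 -m pendant '[[[2,0.4,0,0,0,0],[2,0.4,-8,0,0,0],[2,0.4,-16,0,0,0],[2,0.4,-22,0,0,0],[2,0.4,-25,0,0,0],[2,0.4,-25,0,0,0]]]'
python3 -m pendant '[[[0,0,-4,0,0,0],[0,0,-8,0,0,0],[0,0,-12,0,0,0],[0,0,-16,0,0,0],[0,0,-16,0,0,0]]]'
```

```text
clock: 12.5
tool_pos: [0.4722, 0.0424, 0.0931]
orientation: [-180.0, 0.0, 83.3]
force: [0.0, 0.7, -2.0]
opening: 0.0219
clock: 13.12
tool_pos: [0.4721, 0.0423, 0.077]
orientation: [-180.0, 0.0, 83.3]
force: [-0.5, 0.6, -1.8]
opening: 0.0216
```

```bash
python3 -m pendant '[[[0,0,-4,0,0,0],[0,0,-8,0,0,0],[0,0,-12,0,0,0],[0,0,-14,0,0,0],[0,0,-15,0,0,0],[0,0,-15,0,0,0]]]'
python3 -m pendant '[[[0,0,-1,0,0,0],[0,0,-1.5,0,0,0],[0,0,-1.5,0,0,0]]]'
```

```text
clock: 13.88
tool_pos: [0.4723, 0.0424, 0.0623]
orientation: [-180.0, 0.0, 83.3]
force: [0.2, 0.4, -1.0]
opening: 0.022
clock: 14.25
tool_pos: [0.4725, 0.0425, 0.0619]
orientation: [180.0, -0.0, 83.3]
force: [-4.5, -0.5, 10.3]
opening: 0.0219
```

```bash
python3 -m pendant '[[[0,0,-0.5,0,0,0],[0,0,-0.5,0,0,0]]]'
python3 -m pendant '[[[0,0,1,0,0,0],[0,0,1,0,0,0],[0,0,1,0,0,0],[0,0,1,0,0,0]]]' 0.1
python3 -m pendant '[[[0,0,40,0,0,0],[0,0,80,0,0,0],[0,-30,120,0,0,0],[0,-90,120,0,0,0],[0,-150,120,0,0,0],[0,-200,120,0,0,0],[0,-200,120,0,0,0],[0,-200,120,0,0,0],[0,-200,120,0,0,0]]]'
python3 - <<'E'
from h import *
g=np.radians(83.3);ax=np.array([np.cos(g),np.sin(g)]);pp=np.array([ax[1],-ax[0]])
for n in('top','scene'):
    s=snap(n,n+'4.png'); W=cloud(s);np.savez(n+'4.npz',rgb=s['pixels'],W=W)
    W=W*1000;a=W[...,:2]@ax;p=W[...,:2]@pp;z=W[...,2]
    m=(z>85)&(z<110)&(a>70)&(a<125)&(p>400)&(p<520);print(n,m.sum())
    if m.sum()>20:
        print('top z',np.percentile(z[m],[10,50,95]).round(1),'a',np.percentile(a[m],[2,98]).round(1),'p',np.percentile(p[m],[2,98]).round(1))
        k=m&(z>94);A=np.c_[W[k][:,:2],np.ones(k.sum())];print('tilt deg',np.degrees(np.linalg.lstsq(A,z[k],rcond=None)[0][:2]).round(2))
    k=(z>53)&(z<58.5)&(a>100)&(a<260)&(p>415)&(p<505);print('row',np.percentile(a[k],[1,99]))
c=np.hstack([cv2.resize(cv2.imread('pics/scene4.png')[180:340,230:430],(400,320),interpolation=2),cv2.resize(cv2.imread('pics/scene4.png')[100:260,250:450],(400,320))]);cv2.imwrite('pics/c4.png',c)
E
python3 meas.py 4 | grep -E 'white|bottle|yellow|blocks \[2'
```

```text
clock: 14.5
tool_pos: [0.4725, 0.0425, 0.0619]
orientation: [179.9, -0.0, 83.3]
force: [-7.8, 0.6, 15.9]
opening: 0.0219
clock: 15.0
tool_pos: [0.4723, 0.0424, 0.0612]
orientation: [-180.0, 0.0, 83.3]
force: [-0.9, -0.3, -0.2]
opening: 0.0395
clock: 16.12
tool_pos: [0.4724, -0.1567, 0.1814]
orientation: [-180.0, -0.0, 83.4]
force: [-0.3, 0.6, -0.7]
opening: 0.0395
top 0
row [217.40665036 247.44937463]
scene 368
top z [ 88.5  97.7 100.6] a [ 85.5 107.9] p [422.1 498.7]
tilt deg [-0.54 -2.42]
row [105.10018882 243.02246079]
top white [460 223] 18 c 604 -344 wh [11. 14.] ang 3.6 z [81. 89.]
top yellow [352 188] 605 c 700 -77 wh [ 59. 116.] ang 20.4 z [22. 30.]
top bottle [437 180] 225 c 713 -283 wh [51. 35.] ang 56.4 z [ 77. 110.]
top blocks [218 260] 500 c 500 260 wh [62. 88.] ang 82.9 z [50. 59.]
top blocks [249 268] 240 c 490 184 wh [97. 33.] ang 3.9 z [49. 58.]
scene white [355 111] 306 c 710 -507 wh [ 13. 180.] ang 88.8 z [79. 99.]
scene white [454 127] 20 c 393 -566 wh [53.  8.] ang 89.1 z [80. 98.]
scene white [435 132] 200 c 440 -517 wh [100.  37.] ang 4.4 z [79. 99.]
scene white [394 178] 243 c 470 -243 wh [33. 79.] ang 80.0 z [80. 88.]
scene white [351 245] 399 c 469 42 wh [27. 79.] ang 83.8 z [ 80. 100.]
scene yellow [292 206] 453 c 696 -78 wh [ 58. 120.] ang 20.3 z [23. 33.]
scene bottle [323 143] 149 c 709 -284 wh [36. 34.] ang 62.5 z [ 85. 110.]
scene blocks [275 186] 35 c 759 -97 wh [22. 16.] ang 37.5 z [49. 61.]
scene blocks [267 193] 35 c 763 -60 wh [22. 12.] ang 38.4 z [49. 60.]
scene blocks [295 321] 825 c 496 260 wh [62. 91.] ang 82.7 z [49. 58.]
```

View pics/c4.png

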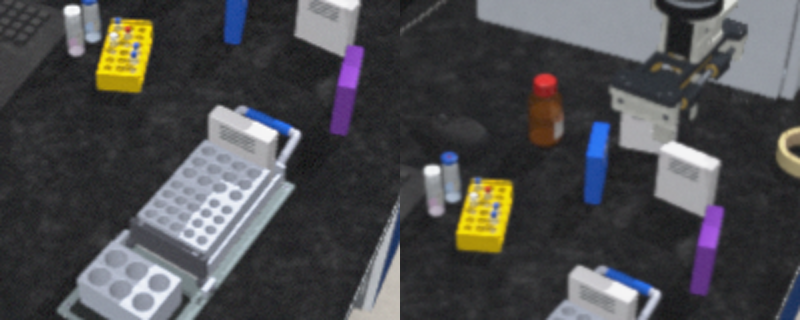

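Filler is in the gap, seen at (240, 140) in the left crop; the other two are still standing. I'll check its tilt from its broad face, compared with a filler standing on the worktop.

```bash
python3 - <<'E'
from h import *
g=np.radians(83.3);ax=np.array([np.cos(g),np.sin(g)]);pp=np.array([ax[1],-ax[0]])
Ws=[np.load('scene4.npz')['W']*1000]+[cloud(snap('scene'))*1000 for _ in range(3)]
def face(W,c,gd,lo,hi):
    ax=np.array([np.cos(gd),np.sin(gd)]);pp=np.array([ax[1],-ax[0]])
    a=(W[...,:2]-c)@ax;p=(W[...,:2]-c)@pp;z=W[...,2]
    m=(abs(p)<36)&(z>lo)&(z<hi)&(a>2)&(a<25)
    A=np.c_[p[m],z[m],np.ones(m.sum())];y=a[m]
    for _ in range(4):
        s=np.linalg.lstsq(A,y,rcond=None)[0];r=abs(A@s-y);k=r<max(1,2*r.std());A,y=A[k],y[k]
    return len(y),np.degrees(s[1]).round(2),np.degrees(s[0]).round(2),s[2].round(1)
for W in Ws:
    print('seated',face(W,(470,42),g,62,92),'F2',face(W,(471,-243),np.radians(81.5),30,80), 'parked?')
E
```

```text
seated (155, np.float64(0.35), np.float64(0.17), np.float64(9.1)) F2 (153, np.float64(1.02), np.float64(0.18), np.float64(12.2)) parked?
seated (150, np.float64(0.35), np.float64(-0.46), np.float64(9.4)) F2 (148, np.float64(0.34), np.float64(-0.1), np.float64(12.8)) parked?
seated (154, np.float64(-0.13), np.float64(-0.47), np.float64(9.9)) F2 (140, np.float64(0.5), np.float64(-0.03), np.float64(12.4)) parked?
seated (146, np.float64(-1.48), np.float64(-0.1), np.float64(11.7)) F2 (152, np.float64(-0.01), np.float64(-0.05), np.float64(12.9)) parked?
```

```bash
python3 -c "
from plant import *
print(close_job())"
```

```text
the job is handed in; nothing more can be done
None
```

I tipped the tray, lowered it with the row kept, and pushed the 22 mm filler fully down into the gap. The job is handed in and no verdict was reported.

- **Row:** I gripped the handle and tipped the tray to about 0.47 rad. Both blocks (20- and 12-hole) slid up to the fence. After lowering, the row measured about 136 mm against a nominal 135. The highest force I read was about 50 N, as the tray was set down.
- **Filler by touch:** I gripped the filler at about (0.511, −0.149). The opening read 21.8 mm, so it is the 22 mm plate for the 24.5 mm gap left with block_6 parked. I did not feel the other two, because this reading settled it.
- **Placing:** It went down with no side contact. It met the floor at the expected height (TCP about 62 mm, underside about 13 mm) and I pressed it down with about 16 N. I then released it and withdrew the arm.
- **Last checks:**
  - The seated filler's tilt was within about 1.5° over four noisy readings, and the limit is 2.9°. A first, cruder fit to its top edge gave 2.4°, but it mixed in edge pixels, so I trusted the face fits.
  - Its top was at about 97 mm, as expected.
  - The parked block, bottle and rack were where they started. I did not re-measure the timer, but the arm never went near it.
  - The other two fillers were standing on the worktop. One was partly hidden by the arm in the last pictures.
  - The arm blocked most of the top camera's view of the tray at the end, so the final row check rests on the scene camera. Its low edge may include filler pixels.

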